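# Take one weighing on the beam balance

## Task

Two glaze jars stand on the pans of the locked beam balance. Ease the red-gripped arrest lever fully across to free the beam, let the beam tip and come to rest, leave it hanging still for a second, then ease the lever fully back so that the beam is locked level again. Work the balance by its lever only: keep off the beam, pans and jars, leave both jars standing on their pans and the other things where they are.

Things in the scene. Friction and masses are not known exactly. Their poses are not given: they have to be found in the camera images.
- balance: fixed beam balance, grey casing 250 wide (y) x 200 deep x 185 mm high; beam, pans, jars and pointer scale above it to 300 mm. Origin under its centre on the table; front = -x (turned to the robot's right), left = +y. Its head (z 125 to 185 mm, front face local x = -100 mm) overhangs the lever's 60 mm deep recess. A vertical gripper cannot reach the lever; one leaning 40 deg back to the front can.
- arrest_lever (a joint): arrest lever angle, about a front-to-back axis. 0 = leans 0.50 rad to the left (balance +y), at its stop: beam locked. 1.00 = leans 0.50 rad to the right (-y), at its stop: beam free. Stays where it is left (friction), takes about 2 N at the grip. Starts within 0.05 rad of 0.
- lever_grip (a point): point on the axis of the lever's red grip, 8 mm behind its free front end. The grip is a level bar, 18 mm diameter, 52 mm long, along the balance's x axis; its free end is 20 mm in front of the head's front face. It moves with the lever on an arc of 70 mm radius about lever_pivot, 93 mm above the table at either end of the travel, 102 mm in the middle.
- lever_pivot (a point): point on the lever's turning axis (along the balance's x), fixed to the balance: local x = -112 mm (level with lever_grip front to back), y = 0, 32 mm above the table. The casing's foot plate below it reaches to local x = -100 mm, 21 mm high.
- beam (a joint): beam angle, 0 = level, positive = left (+y) pan up, -0.2 to 0.2 rad. Starts locked near 0; once free it tips towards the heavier jar, swings, and settles at 0.05 to 0.19 rad to one side, within about 4 s.
- pan_left_floor (a point): centre of the floor of the left (+y) steel pan, a dish 96 mm wide with a 9 mm rim; 237 mm above the table when level. The pans stay level as the beam tips.
- pan_right_floor (a point): the same for the right (-y) pan.
- jar_black_lid: white glaze jar with black lid, 62 mm diameter, 62 mm high, standing on one of the pans; origin under its centre.
- jar_white_lid: white glaze jar with white lid, 60 mm diameter, 56 mm high, standing on the other pan; origin under its centre.
- tea_bowl: green tea bowl, 84 mm wide, 56 mm high, a bystander on the table to the right; origin under its centre.
- pinch_pot: small terracotta pot, 62 mm wide, 46 mm high, a bystander on the table to the left; origin under its centre.

How it is judged (in metres and radians):
On the way:
1. the lever stands over at its free end and the beam hangs tipped and still for 0.8 s (value of joint arrest_lever above 0.85 rad and (value of joint beam above 0.04 rad or value of joint beam below -0.04 rad) and velocity of joint beam between -0.08 and 0.08 rad/s), for 0.8 s.
At the end, for the whole second after the job is handed in: The lever is back within 0.12 rad of its locked stop, the beam is still and level within 0.04 rad, and both jars stand upright (within 0.15 rad), each within 20 mm of the centre of its pan (value of joint arrest_lever below 0.12 rad and value of joint beam between -0.04 and 0.04 rad and velocity of joint beam between -0.05 and 0.05 rad/s and angle between each of jar_black_lid, jar_white_lid's own z axis and vertical below 0.15 rad and ((distance between jar_black_lid and pan_left_floor below 0.02 m and distance between jar_white_lid and pan_right_floor below 0.02 m) or (distance between jar_black_lid and pan_right_floor below 0.02 m and distance between jar_white_lid and pan_left_floor below 0.02 m))); the robot touches nothing.
It fails at once if the robot touches the beam, a pan or a jar (contact force between any of the arm, the fingers and beam above 0.5 N or contact force between any of the arm, the fingers and jar_black_lid above 0.5 N or contact force between any of the arm, the fingers and jar_white_lid above 0.5 N).
It fails at once if the lever is flung across (faster than 5 rad/s) rather than eased (velocity of joint arrest_lever above 5 rad/s or velocity of joint arrest_lever below -5 rad/s).
It fails at once if the bowl or the pot is moved by more than 30 mm (distance of any of tea_bowl, pinch_pot from where it was at the start of the episode above 0.03 m).
It also fails if it takes over 50 s, if anything falls off the work surface, if the arm or the gripper's body presses on something with over 40 N, if the wrist force passes 120 N, or if a joint passes its speed limit or range.

## Robot

A 6-joint arm with a two-finger parallel gripper is mounted at the origin on a cart in front of the work surface, level with it; the furniture and walls round the work are solid. World frame = base frame: x ahead of the robot, y to its left, z up, the work surface at z = 0. Lengths are in mm, angles in rad, forces in N, time in s.
With the tool pointing down it reaches from about 200 to 875 mm from the base axis. Payload 3.4 kg.
Tool frame: the origin (TCP) lies at the very end of the fingers, on their centre line; the grasp point (between the pads) lies 19 mm behind it; z points along the fingers, y is the line along which they close (so a half turn about z gives the same grasp; the last joint's range is limited). The gripper opens to 94 mm and grips with 3 to 60 N. Pads are 16 mm wide; open, the fingers measure 119 mm over their backs; the gripper's body (75 mm by 177 mm) begins 78 mm behind the grasp point.
Start: joints at [1.023, 0.276, 1.505, -0, 1.361, -0.121], TCP at [238.048, 523.449, 205.493] pointing down, gripper open.
Joint ranges: [-2.89, 2.89], [-0.75, 2.08], [0.22, 2.7], [-1.18, 4.32], [0.11, 2.71], [-2.7, 2.7]. Speed limits (rad/s): [2.57, 2.57, 3.14, 3.14, 3.14, 3.14].

## Interface

Orientations are given as [roll, pitch, yaw] about the fixed x, y, z axes, in that order (R = Rz(yaw) Ry(pitch) Rx(roll)).
In Python, from workcell import get_obs, capture, sign_off, trace, place_of gives the robot as it stands.
- The arm moves only by the tool apply_moves, never from a script. Its argument "rows" is a list of rows, each an object with "offset": the shift along the tool's x, y, z in cm, a list of three; "rot": the turn, a rotation vector about the tool's x, y, z in rad, a list of three. In form: [{"offset": [tx, ty, tz], "rot": [wx, wy, wz]}, ...]. A call has 1 to 10 rows; each row is the pose to reach, as a shift and turn from the pose commanded when the call began, along the tool's axes at that moment; what a row does not reach only later rows make up. A row lasts 1/8 s, in which the tool goes at most 62.5 mm and 10.7 degrees, less where a joint would pass 70% of its speed; a pose out of reach is approached as far as the arm can. A call with a gripper value outside its range is refused whole. "gripper" is the opening, from 0 (shut) to 1 (fully open), set as the call begins (left out, the last holds). The fingers move at their own pace and stop on an object; "newtons" is the grip in N (left out, the last holds). Time passes only in rows, so rows that repeat a pose let the fingers close. It gives the time, the measured TCP pose, the force, the opening and the grip force at its end, in the units of the state.
- get_obs(): the state, without advancing time (a new reading comes with each control period).
- capture(name): name is "scene" or "top"; returns a dict with "color" (384x512x3 uint8, blue, green, red), "intrinsics" (3x3 intrinsics, pixels), "R" (3x3) and "t" (3): a world point X has camera coordinates R X + t. Camera axes: x right, y down, z forward; pixel columns grow to the right and rows downward; lengths in mm; the calibration is good to about 2 mm. A picture is of the moment at which its call begins. There is no depth.
- sign_off(): hands the job in; it is judged then, once.
Trained networks look in the newest picture that a camera, given by its name, has taken for a name from the list of things; names that differ only in an ending like _2 or _b are one class to them, and where a whole thing is asked for, a point or a joint stands for the part that bears it (a point fixed in the world has none). Each returns a list of dicts, best first, with "conf" (0 to 1); they miss things now and then, are a little off and sometimes report something else, mostly with a low value. They report only what shows in the picture. A call takes as long as a camera call.
- trace(label, camera): "mask" (384x512 bool, what is visible of it).
- place_of(label, camera): "centre" ([x, y, z] in mm, in world coordinates, good to about 4 mm: a listed point, or the origin of a listed thing).
The state is a dict: "clock": time; "q": joint angles; "dq": joint speeds; "effort": joint torques, N m; "tcp_pos": TCP position; "tool_rot": TCP orientation; "wrist_force": force on the tool from outside, world axes, zero at the start; "moment": the same for the moment, N m; "finger_gap": opening from 0.0 (shut) to 1.0 (fully open); "finger_force": force on a finger pad.
Only numpy, scipy, OpenCV 4.12 (cv2) and the standard library are available. Lean on these libraries where they do the work, as an engineer would, in place of code of your own. Each camera call takes 0.05 s, during which the arm holds its last target. There are 200 camera calls.

## Working session

There is one attempt and no reset: what is moved stays moved. The work goes in short steps, Python scripts to look and compute and a tool call to move; the robot and the scene stay as the last step left them, time stands still between calls to the robot, and variables do not carry over. Pictures are saved under pics/ and viewed, at most 10 in all, crops included, and the job is handed in when it is done.

Besides the shell and the picture viewer there is one more tool, called after ">>>" by a JSON object that holds its "method" and its "body". apply_moves: Moves the arm, as the interface text tells. Its arguments: {"type":"object","properties":{"rows":{"type":"array","items":{"type":"object","properties":{"offset":{"type":"array","items":{"type":"number"}},"rot":{"type":"array","items":{"type":"number"}}}}},"gripper":{"type":"number"},"newtons":{"type":"number"}},"required":["rows"]}

```bash
mkdir -p pics; ls
python3 - <<'E'
from workcell import *
import cv2,numpy as np
o=get_obs();print({k:np.round(v,3).tolist() for k,v in o.items()})
for c in("scene","top"):
    d=capture(c);cv2.imwrite(f"pics/{c}0.png",d["color"])
    print(c,np.round(d["R"],3).tolist(),np.round(d["t"]),d["intrinsics"].tolist() if hasattr(d["intrinsics"],'tolist') else d["intrinsics"])
    for n in["balance","lever_grip","lever_pivot","pan_left_floor","pan_right_floor","jar_black_lid","jar_white_lid","tea_bowl","pinch_pot"]:
        print(n,[(np.round(r["centre"],1).tolist(),round(r["conf"],2)) for r in place_of(n,c)[:2]])
E
```

```text
pics
{'clock': 0.0, 'q': [1.023, 0.277, 1.506, 0.0, 1.361, -0.121], 'dq': [-0.001, -0.002, 0.0, -0.0, 0.0, 0.001], 'effort': [0.002, -40.459, -23.723, 0.07, 0.035, -0.0], 'tcp_pos': [237.731, 522.945, 204.622], 'tool_rot': [-3.14, -0.0, 2.715], 'wrist_force': [-0.169, 0.2, -0.275], 'moment': [0.024, 0.034, 0.027], 'finger_force': 0.0, 'finger_gap': 0.997}
scene [[0.89, 0.456, -0.011], [0.3, -0.604, -0.738], [-0.343, 0.654, -0.674]] [-505. -119. 1652.] [[374.56741968153153, 0.0, 264.5422034081438], [0.0, 374.56741968153153, 189.37358906370332], [0.0, 0.0, 1.0]]
balance [([617.7, 36.1, -0.5], 0.91)]
lever_grip [([520.1, -29.3, 93.9], 0.49)]
lever_pivot [([544.2, -51.0, 30.6], 0.67)]
pan_left_floor [([535.8, 107.5, 237.2], 0.42)]
pan_right_floor [([699.7, -32.0, 233.0], 0.66)]
jar_black_lid [([696.3, -42.4, 234.1], 0.85), ([530.8, 107.1, 241.9], 0.74)]
jar_white_lid [([530.8, 108.3, 241.3], 0.85)]
tea_bowl [([467.9, -465.6, 0.8], 0.55)]
pinch_pot []
top [[0.006, -1.0, -0.005], [-0.986, -0.005, -0.166], [0.166, 0.006, -0.986]] [ -80.  634. 1084.] [[347.3144234860532, 0.0, 254.35711561443028], [0.0, 347.3144234860532, 194.40323793083505], [0.0, 0.0, 1.0]]
balance []
lever_grip [([519.2, -26.9, 91.6], 0.5)]
lever_pivot [([540.6, -48.4, 31.3], 0.68)]
pan_left_floor [([531.9, 108.7, 236.1], 0.67), ([700.2, -38.5, 237.2], 0.48)]
pan_right_floor [([697.9, -30.9, 236.8], 0.8)]
jar_black_lid [([699.5, -41.5, 240.8], 0.57)]
jar_white_lid [([697.7, -31.1, 236.2], 0.7), ([531.1, 111.3, 237.1], 0.58)]
tea_bowl [([471.3, -468.0, 5.3], 0.7), ([530.1, 108.5, 239.2], 0.53)]
pinch_pot [([544.5, 263.1, 1.1], 0.74)]
```

View pics/scene0.png

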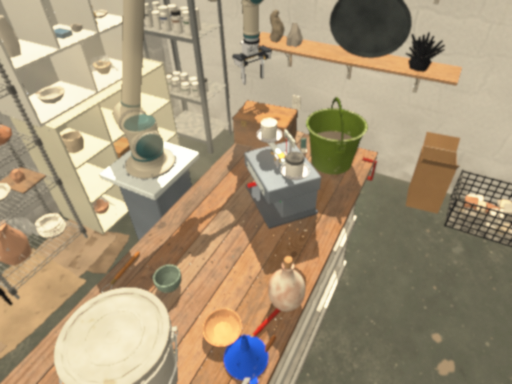

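View pics/top0.png

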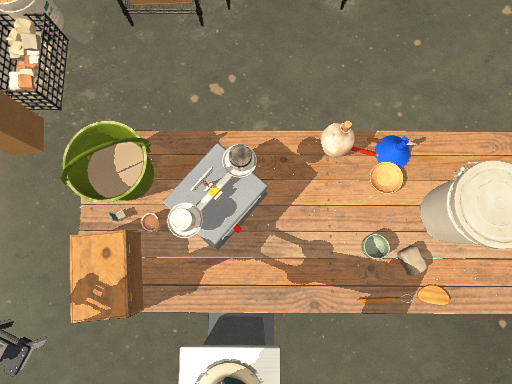

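The picture shows the balance rotated about 50°, with its red grip at top-view px (238,229) and its front facing the lower right. The black-lidded jar is on the far (right) pan at (240,155), and the white-lidded one is on the left pan at (184,218). The network points fit this geometry. The yaw from the pans puts the pivot at about (543,-48), and the networks gave (542,-50).

```bash
cat > h.py <<'E'
from workcell import *
import numpy as np
from scipy.spatial.transform import Rotation as R
bx=np.array([.648,.762,0]);l=np.array([-.762,.648,0]);Z=np.array([0,0,1.])
piv=np.array([542.7,-48.5,32])
a=np.radians(40)
tz=np.sin(a)*bx-np.cos(a)*Z; ty=-l; tx=np.cross(ty,tz)
RT=R.from_matrix(np.c_[tx,ty,tz])
def grip(th): return piv+70*(np.sin(.5-th)*l+np.cos(.5-th)*Z)
def now():
    o=get_obs(); print(o["clock"],np.round(o["tcp_pos"],1),np.round(o["q"],2),"F",np.round(o["wrist_force"],1),"gap",round(o["finger_gap"],3),o["finger_force"])
    return np.array(o["tcp_pos"]),R.from_euler("xyz",o["tool_rot"])
def rel(p,r=RT):
    p0,r0=now(); print("off cm",np.round(r0.inv().apply(p-p0)/10,2),"rot",np.round((r0.inv()*r).as_rotvec(),3))
E
python3 - <<'E'
from h import *
D=R.from_euler("xyz",[np.pi,0,np.arctan2(tx[1],tx[0])])
print(grip(0),tz)
rel(np.array([300,150,300]),D)
rel(grip(0)+15*tz-150*tz)
E
```

```text
[517.12744177 -26.75325757  93.43077933] [ 0.41652637  0.48980416 -0.76604444]
1.0 [238.  523.5 205.5] [ 1.02  0.28  1.5   0.    1.36 -0.12] F [-0.4 -0.1  0.7] gap 0.999 0.0
off cm [-21.1  -31.43  -9.45] rot [ 0.    -0.     1.849]
1.0 [238.  523.5 205.5] [ 1.02  0.28  1.5   0.    1.36 -0.12] F [-0.4 -0.1  0.7] gap 0.999 0.0
off cm [-45.8  -46.88   0.86] rot [-0.642  0.484  1.764]
```

>>> {"method": "apply_moves", "body": {"rows": [{"offset": [-2.1, -3.1, -2], "rot": [0, 0, 0.18]}, {"offset": [-4.2, -6.3, -4], "rot": [0, 0, 0.36]}, {"offset": [-6.3, -9.4, -6], "rot": [0, 0, 0.54]}, {"offset": [-8.4, -12.6, -8], "rot": [0, 0, 0.72]}, {"offset": [-10.5, -15.7, -9.5], "rot": [0, 0, 0.9]}, {"offset": [-12.6, -18.8, -9.5], "rot": [0, 0, 1.08]}, {"offset": [-14.7, -22, -9.5], "rot": [0, 0, 1.26]}, {"offset": [-16.8, -25.1, -9.5], "rot": [0, 0, 1.44]}, {"offset": [-18.9, -28.3, -9.5], "rot": [0, 0, 1.62]}, {"offset": [-21, -31.4, -9.5], "rot": [0, 0, 1.8]}], "gripper": 0.55}}

```text
clock: 2.25
tcp_pos: [299.2, 149.5, 300.7]
tool_rot: [3.141, -0.001, 0.909]
wrist_force: [0.4, -0.7, -0.2]
finger_gap: 0.548
finger_force: 0.0
```

```bash
python3 -c "
from h import *
rel(grip(0)+15*tz-150*tz)"
```

```text
2.25 [299.2 149.5 300.7] [ 0.25 -0.15  1.74 -0.    1.55  0.92] F [ 0.4 -0.7 -0.2] gap 0.548 0.0
off cm [-9.2  27.65 10.39] rot [-0.014  0.697  0.042]
```

>>> {"method": "apply_moves", "body": {"rows": [{"offset": [-1.5, 4, 0], "rot": [0, 0.07, 0]}, {"offset": [-3, 8, 0], "rot": [0, 0.14, 0]}, {"offset": [-4.5, 12, 0], "rot": [0, 0.21, 0]}, {"offset": [-6, 16, 0], "rot": [0, 0.28, 0]}, {"offset": [-7.5, 20, 2], "rot": [0, 0.35, 0]}, {"offset": [-9.2, 24, 4], "rot": [0, 0.42, 0.01]}, {"offset": [-9.2, 27.6, 6], "rot": [-0.01, 0.49, 0.02]}, {"offset": [-9.2, 27.6, 8], "rot": [-0.01, 0.56, 0.03]}, {"offset": [-9.2, 27.6, 10], "rot": [-0.01, 0.63, 0.04]}, {"offset": [-9.2, 27.6, 10.4], "rot": [-0.01, 0.7, 0.04]}]}}

```text
clock: 3.5
tcp_pos: [461.2, -90.4, 195.4]
tool_rot: [-3.134, -0.702, 0.869]
wrist_force: [-0.3, -0.0, -0.2]
finger_gap: 0.551
finger_force: 0.0
```

Run:
```python
from h import *
import cv2
rel(grip(0)+15*tz)
for c in("scene","top"):
    d=capture(c); print([(np.round(r["centre"],1),round(r["conf"],2)) for r in place_of("lever_grip",c)+place_of("lever_pivot",c)])
    K=np.array(d["intrinsics"]);uv=lambda X:(lambda v:v[:2]/v[2])(K@(d["R"]@X+d["t"]))
    u,v=uv(grip(0)); print(u,v); x,y=int(u)-64,int(v)-48
    im=cv2.resize(d["color"][y:y+96,x:x+128],None,fx=4,fy=4)
    for p,col in((grip(0),(0,255,0)),(piv,(255,0,0))):
        q=(uv(p)-[x,y])*4; cv2.circle(im,tuple(int(i) for i in q),3,col,-1)
    cv2.imwrite(f"pics/{c}1.png",im)
a=cv2.imread("pics/scene1.png");b=cv2.imread("pics/top1.png")
cv2.imwrite("pics/both1.png",cv2.resize(np.hstack([a,b]),(800,300)))
```

```text
3.5 [461.2 -90.4 195.4] [-0.93  0.12  1.99  0.71  1.31 -0.52] F [-0.3 -0.  -0.2] gap 0.551 0.0
off cm [-0.13  0.28 14.75] rot [-0.01  -0.004  0.002]
[(array([521.3, -27.2,  94.5]), 0.41), (array([530.6, 110.3, 238.4]), 0.2), (array([546. , -48.6,  33.2]), 0.58)]
248.94958407777116 185.0158087485652
[(array([521.6, -24.7,  89.9]), 0.62), (array([543.6, -49.2,  32.4]), 0.64)]
238.05900332223865 229.4973055453363
```

View pics/both1.png

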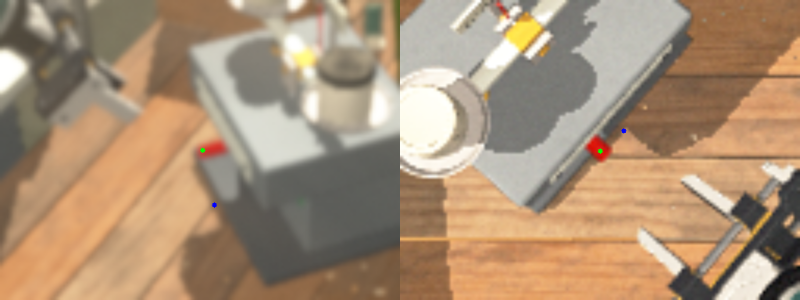

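The two crops show the projected grip point (green) on the red bar's protruding end, at (203,150) in the left crop and (600,152) in the right. The gripper is clear and lined up in front of it. Next I approach along the tool axis.

>>> {"method": "apply_moves", "body": {"rows": [{"offset": [-0.1, 0.2, 3], "rot": [0, 0, 0]}, {"offset": [-0.1, 0.2, 6], "rot": [0, 0, 0]}, {"offset": [-0.1, 0.2, 8.5], "rot": [0, 0, 0]}, {"offset": [-0.1, 0.2, 10.5], "rot": [0, 0, 0]}, {"offset": [-0.1, 0.2, 12], "rot": [0, 0, 0]}, {"offset": [-0.1, 0.2, 13.2], "rot": [0, 0, 0]}, {"offset": [-0.1, 0.2, 14.2], "rot": [0, 0, 0]}, {"offset": [-0.1, 0.2, 14.8], "rot": [0, 0, 0]}, {"offset": [-0.1, 0.2, 14.8], "rot": [0, 0, 0]}]}}

```text
clock: 4.92
tcp_pos: [523.6, -18.8, 82.4]
tool_rot: [-3.135, -0.7, 0.871]
wrist_force: [-0.5, -0.3, 0.4]
finger_gap: 0.545
finger_force: 0.0
```

>>> {"method": "apply_moves", "body": {"rows": [{"offset": [0, 0, 0]}, {"offset": [0, 0, 0]}, {"offset": [0, 0, 0]}, {"offset": [0, 0, 0]}, {"offset": [0, 0, 0]}, {"offset": [0, 0, 0]}], "gripper": 0.0, "newtons": 6}}

```text
invalid input
```

Run:
```python
from h import *
p,r=now(); g=p-15*tz; print(g,(g-piv)@l,(g-piv)@bx,(g-piv)[2])
for t in np.linspace(0,1.05,9): print(round(t,2),np.round(r.inv().apply(grip(t)-grip(0))/10,2))
```

```text
4.925 [523.6 -18.8  82.4] [-0.7   0.3   2.13  0.91  0.96 -0.63] F [-0.5 -0.3  0.4] gap 0.545 0.0
[517.39710799 -26.1674857   93.90732174] 33.75227297737634 0.6211018786323557 61.90732174283279
0.0 [0. 0. 0.]
0.13 [ 0.25  0.83 -0.3 ]
0.26 [ 0.42  1.71 -0.52]
0.39 [ 0.52  2.61 -0.65]
0.52 [ 0.54  3.53 -0.69]
0.66 [ 0.48  4.44 -0.63]
0.79 [ 0.35  5.34 -0.48]
0.92 [ 0.14  6.2  -0.25]
1.05 [-0.14  7.02  0.07]
```

Rows need "rot" too.

>>> {"method": "apply_moves", "body": {"rows": [{"offset": [0, 0, 0], "rot": [0, 0, 0]}, {"offset": [0, 0, 0], "rot": [0, 0, 0]}, {"offset": [0, 0, 0], "rot": [0, 0, 0]}, {"offset": [0, 0, 0], "rot": [0, 0, 0]}, {"offset": [0, 0, 0], "rot": [0, 0, 0]}, {"offset": [0, 0, 0], "rot": [0, 0, 0]}], "gripper": 0.0, "newtons": 6}}

```text
clock: 5.68
tcp_pos: [524.2, -19.6, 82.7]
tool_rot: [-3.138, -0.7, 0.871]
wrist_force: [1.7, -1.8, -0.1]
finger_gap: 0.187
finger_force: 6.0
```

>>> {"method": "apply_moves", "body": {"rows": [{"offset": [0.1, 0.4, -0.15], "rot": [0, 0, 0]}, {"offset": [0.25, 0.8, -0.3], "rot": [0, 0, 0]}, {"offset": [0.35, 1.3, -0.4], "rot": [0, 0, 0]}, {"offset": [0.42, 1.7, -0.52], "rot": [0, 0, 0]}, {"offset": [0.5, 2.2, -0.6], "rot": [0, 0, 0]}, {"offset": [0.52, 2.6, -0.65], "rot": [0, 0, 0]}, {"offset": [0.54, 3.1, -0.68], "rot": [0, 0, 0]}, {"offset": [0.54, 3.5, -0.69], "rot": [0, 0, 0]}, {"offset": [0.52, 4.0, -0.66], "rot": [0, 0, 0]}, {"offset": [0.48, 4.4, -0.63], "rot": [0, 0, 0]}]}}

```text
clock: 6.92
tcp_pos: [557.6, -47.8, 90.3]
tool_rot: [-3.136, -0.7, 0.871]
wrist_force: [-2.0, 0.9, 1.9]
finger_gap: 0.187
finger_force: 6.0
```

>>> {"method": "apply_moves", "body": {"rows": [{"offset": [-0.06, 0.4, 0.07], "rot": [0, 0, 0]}, {"offset": [-0.12, 0.9, 0.15], "rot": [0, 0, 0]}, {"offset": [-0.22, 1.3, 0.25], "rot": [0, 0, 0]}, {"offset": [-0.33, 1.8, 0.37], "rot": [0, 0, 0]}, {"offset": [-0.46, 2.1, 0.5], "rot": [0, 0, 0]}, {"offset": [-0.52, 2.35, 0.6], "rot": [0, 0, 0]}]}}

```text
clock: 7.68
tcp_pos: [574.5, -62.1, 82.3]
tool_rot: [-3.134, -0.701, 0.871]
wrist_force: [-9.1, 0.0, 7.2]
finger_gap: 0.19
finger_force: 6.0
```

Run:
```python
from h import *
p,r=now(); g=p-15*tz; d=g-piv; print(d@l,d@bx,d[2],"theta",.5-np.arctan2(d@l,d[2]), "F_l",np.array(get_obs()["wrist_force"])@l)
```

```text
7.675 [574.5 -62.1  82.3] [-0.7   0.37  1.99  0.87  1.   -0.57] F [-9.1  0.   7.2] gap 0.19 6.001036539673805
-33.04450549534927 0.6283781014879768 61.80403942184883 theta 0.9909941311599519 F_l 6.933240556694593
```

At the free stop: theta is about 0.99 and the force is 7 N. I hold here while the beam settles.

>>> {"method": "apply_moves", "body": {"rows": [{"offset": [0, 0, 0], "rot": [0, 0, 0]}, {"offset": [0, 0, 0], "rot": [0, 0, 0]}, {"offset": [0, 0, 0], "rot": [0, 0, 0]}, {"offset": [0, 0, 0], "rot": [0, 0, 0]}, {"offset": [0, 0, 0], "rot": [0, 0, 0]}, {"offset": [0, 0, 0], "rot": [0, 0, 0]}, {"offset": [0, 0, 0], "rot": [0, 0, 0]}, {"offset": [0, 0, 0], "rot": [0, 0, 0]}, {"offset": [0, 0, 0], "rot": [0, 0, 0]}, {"offset": [0, 0, 0], "rot": [0, 0, 0]}]}}

```text
clock: 8.93
tcp_pos: [574.5, -62.1, 82.3]
tool_rot: [-3.135, -0.7, 0.871]
wrist_force: [-5.9, 0.5, 2.8]
finger_gap: 0.193
finger_force: 6.0
```

>>> {"method": "apply_moves", "body": {"rows": [{"offset": [0, 0, 0], "rot": [0, 0, 0]}, {"offset": [0, 0, 0], "rot": [0, 0, 0]}, {"offset": [0, 0, 0], "rot": [0, 0, 0]}, {"offset": [0, 0, 0], "rot": [0, 0, 0]}, {"offset": [0, 0, 0], "rot": [0, 0, 0]}, {"offset": [0, 0, 0], "rot": [0, 0, 0]}, {"offset": [0, 0, 0], "rot": [0, 0, 0]}, {"offset": [0, 0, 0], "rot": [0, 0, 0]}, {"offset": [0, 0, 0], "rot": [0, 0, 0]}, {"offset": [0, 0, 0], "rot": [0, 0, 0]}]}}

```text
clock: 10.18
tcp_pos: [574.5, -62.1, 82.3]
tool_rot: [-3.135, -0.7, 0.871]
wrist_force: [-5.4, -0.2, 2.5]
finger_gap: 0.191
finger_force: 6.0
```

>>> {"method": "apply_moves", "body": {"rows": [{"offset": [0, 0, 0], "rot": [0, 0, 0]}, {"offset": [0, 0, 0], "rot": [0, 0, 0]}, {"offset": [0, 0, 0], "rot": [0, 0, 0]}, {"offset": [0, 0, 0], "rot": [0, 0, 0]}, {"offset": [0, 0, 0], "rot": [0, 0, 0]}, {"offset": [0, 0, 0], "rot": [0, 0, 0]}, {"offset": [0, 0, 0], "rot": [0, 0, 0]}, {"offset": [0, 0, 0], "rot": [0, 0, 0]}, {"offset": [0, 0, 0], "rot": [0, 0, 0]}, {"offset": [0, 0, 0], "rot": [0, 0, 0]}]}}

```text
clock: 11.42
tcp_pos: [574.5, -62.1, 82.3]
tool_rot: [-3.135, -0.7, 0.871]
wrist_force: [-4.6, -0.4, 2.7]
finger_gap: 0.191
finger_force: 6.0
```

>>> {"method": "apply_moves", "body": {"rows": [{"offset": [0, 0, 0], "rot": [0, 0, 0]}, {"offset": [0, 0, 0], "rot": [0, 0, 0]}, {"offset": [0, 0, 0], "rot": [0, 0, 0]}, {"offset": [0, 0, 0], "rot": [0, 0, 0]}, {"offset": [0, 0, 0], "rot": [0, 0, 0]}, {"offset": [0, 0, 0], "rot": [0, 0, 0]}, {"offset": [0, 0, 0], "rot": [0, 0, 0]}, {"offset": [0, 0, 0], "rot": [0, 0, 0]}, {"offset": [0, 0, 0], "rot": [0, 0, 0]}, {"offset": [0, 0, 0], "rot": [0, 0, 0]}]}}

```text
clock: 12.68
tcp_pos: [574.5, -62.1, 82.3]
tool_rot: [-3.135, -0.7, 0.871]
wrist_force: [-5.1, 1.4, 2.5]
finger_gap: 0.193
finger_force: 6.0
```

```bash
cat > look.py <<'E'
from h import *
import cv2,sys
ims=[]
for c,(x,y) in(("scene",(225,105)),("top",(155,130))):
    d=capture(c); ims.append(cv2.resize(d["color"][y:y+120,x:x+120],(400,400),interpolation=cv2.INTER_CUBIC))
    for n in("pan_left_floor","pan_right_floor","jar_black_lid","jar_white_lid","lever_grip"):
        print(c,n,[(np.round(r["centre"],1).tolist(),round(r["conf"],2)) for r in place_of(n,c)[:2]])
cv2.imwrite(sys.argv[1],np.hstack(ims)); now()
E
python3 look.py pics/free.png
```

```text
scene pan_left_floor [([538.3, 105.9, 251.6], 0.46)]
scene pan_right_floor [([693.9, -29.5, 219.9], 0.58)]
scene jar_black_lid [([700.6, -39.2, 223.9], 0.91)]
scene jar_white_lid [([531.9, 108.9, 253.1], 0.71)]
scene lever_grip [([568.9, -69.2, 93.0], 0.49)]
top pan_left_floor [([534.0, 107.2, 249.0], 0.79)]
top pan_right_floor [([699.5, -30.0, 222.0], 0.78)]
top jar_black_lid [([701.0, -42.6, 225.9], 0.73)]
top jar_white_lid [([531.0, 106.0, 250.6], 0.77)]
top lever_grip [([569.8, -66.0, 89.3], 0.56)]
13.275 [574.5 -62.   82.3] [-0.7   0.37  1.99  0.87  1.   -0.57] F [-3.9 -0.1  2.8] gap 0.189 5.997731164097786
```

View pics/free.png

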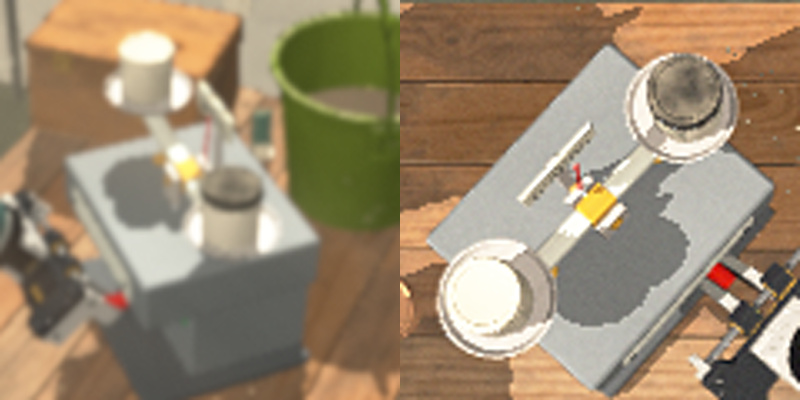

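The beam is clearly tipped: the left pan (147,85) is about 14 mm up and the right pan (232,225) about 14 mm down. Both jars are standing, and the lever is at its right stop, held by the gripper at (720,280). I hold a bit longer, then go back the way I came.

>>> {"method": "apply_moves", "body": {"rows": [{"offset": [0, 0, 0], "rot": [0, 0, 0]}, {"offset": [0, 0, 0], "rot": [0, 0, 0]}, {"offset": [0, 0, 0], "rot": [0, 0, 0]}, {"offset": [0, 0, 0], "rot": [0, 0, 0]}, {"offset": [0, 0, 0], "rot": [0, 0, 0]}, {"offset": [0, 0, 0], "rot": [0, 0, 0]}, {"offset": [0, 0, 0], "rot": [0, 0, 0]}, {"offset": [0, 0, 0], "rot": [0, 0, 0]}, {"offset": [0, 0, 0], "rot": [0, 0, 0]}, {"offset": [0, 0, 0], "rot": [0, 0, 0]}]}}

```text
clock: 14.52
tcp_pos: [574.5, -62.1, 82.3]
tool_rot: [-3.135, -0.7, 0.871]
wrist_force: [-5.3, 0.5, 3.3]
finger_gap: 0.187
finger_force: 6.0
```

>>> {"method": "apply_moves", "body": {"rows": [{"offset": [0.1, -0.3, -0.1], "rot": [0, 0, 0]}, {"offset": [0.2, -0.6, -0.22], "rot": [0, 0, 0]}, {"offset": [0.27, -0.9, -0.32], "rot": [0, 0, 0]}, {"offset": [0.34, -1.2, -0.42], "rot": [0, 0, 0]}, {"offset": [0.4, -1.5, -0.48], "rot": [0, 0, 0]}, {"offset": [0.45, -1.8, -0.54], "rot": [0, 0, 0]}, {"offset": [0.49, -2.1, -0.59], "rot": [0, 0, 0]}, {"offset": [0.52, -2.4, -0.63], "rot": [0, 0, 0]}, {"offset": [0.54, -2.8, -0.66], "rot": [0, 0, 0]}, {"offset": [0.56, -3.2, -0.68], "rot": [0, 0, 0]}]}}

```text
clock: 15.78
tcp_pos: [550.1, -42.0, 91.2]
tool_rot: [-3.136, -0.7, 0.871]
wrist_force: [2.3, -1.6, 2.7]
finger_gap: 0.187
finger_force: 6.0
```

Run:
```python
from h import *
p,r=now(); g=p-15*tz; d=g-piv; th=.5-np.arctan2(d@l,d[2]); print("theta",th,np.hypot(d@l,d[2]))
for t in np.linspace(th,-.06,10): print(round(t,2),np.round(r.inv().apply(grip(t)-g)/10,2))
```

```text
15.775 [550.1 -42.   91.2] [-0.7   0.32  2.05  0.88  0.99 -0.58] F [ 2.3 -1.6  2.7] gap 0.187 5.9745825827121735
theta 0.520164819584637 70.70306946195238
0.52 [-0.05 -0.    0.05]
0.46 [-0.05 -0.45  0.06]
0.39 [-0.07 -0.9   0.09]
0.33 [-0.11 -1.35  0.14]
0.26 [-0.17 -1.79  0.22]
0.2 [-0.25 -2.22  0.31]
0.13 [-0.34 -2.65  0.43]
0.07 [-0.45 -3.07  0.57]
0.0 [-0.58 -3.47  0.72]
-0.06 [-0.72 -3.86  0.9 ]
```

>>> {"method": "apply_moves", "body": {"rows": [{"offset": [-0.02, -0.45, 0.02], "rot": [0, 0, 0]}, {"offset": [-0.04, -0.9, 0.06], "rot": [0, 0, 0]}, {"offset": [-0.08, -1.35, 0.11], "rot": [0, 0, 0]}, {"offset": [-0.14, -1.8, 0.19], "rot": [0, 0, 0]}, {"offset": [-0.22, -2.2, 0.28], "rot": [0, 0, 0]}, {"offset": [-0.31, -2.65, 0.4], "rot": [0, 0, 0]}, {"offset": [-0.42, -3.05, 0.54], "rot": [0, 0, 0]}, {"offset": [-0.55, -3.45, 0.69], "rot": [0, 0, 0]}, {"offset": [-0.65, -3.75, 0.82], "rot": [0, 0, 0]}, {"offset": [-0.65, -3.75, 0.82], "rot": [0, 0, 0]}]}}

```text
clock: 17.02
tcp_pos: [523.0, -18.7, 81.5]
tool_rot: [-3.139, -0.701, 0.871]
wrist_force: [1.9, -4.4, 3.7]
finger_gap: 0.191
finger_force: 6.0
```

Run:
```python
from h import *
p,r=now(); g=p-15*tz; d=g-piv; print("theta",.5-np.arctan2(d@l,d[2]), "F_l",np.array(get_obs()["wrist_force"])@l)
```

```text
17.025 [523.  -18.7  81.5] [-0.7   0.3   2.13  0.91  0.95 -0.64] F [ 1.9 -4.4  3.7] gap 0.191 5.9916311502456665
theta -0.012536938848391355 F_l -4.3268282386686305
```

Locked stop reached. I release and retreat along the tool axis.

>>> {"method": "apply_moves", "body": {"rows": [{"offset": [0, 0, 0], "rot": [0, 0, 0]}, {"offset": [0, 0, 0], "rot": [0, 0, 0]}, {"offset": [0, 0, 0], "rot": [0, 0, 0]}, {"offset": [0, 0, 0], "rot": [0, 0, 0]}, {"offset": [0, 0, 0], "rot": [0, 0, 0]}], "gripper": 0.55}}

```text
clock: 17.65
tcp_pos: [521.7, -17.7, 80.8]
tool_rot: [-3.135, -0.7, 0.871]
wrist_force: [-0.1, -0.5, -0.1]
finger_gap: 0.548
finger_force: 0.0
```

>>> {"method": "apply_moves", "body": {"rows": [{"offset": [0, 0, -1], "rot": [0, 0, 0]}, {"offset": [0, 0, -2], "rot": [0, 0, 0]}, {"offset": [0, 0, -3.5], "rot": [0, 0, 0]}, {"offset": [0, 0, -5], "rot": [0, 0, 0]}, {"offset": [0, 0, -7], "rot": [0, 0, 0]}, {"offset": [0, 0, -9], "rot": [0, 0, 0]}, {"offset": [0, 0, -11], "rot": [0, 0, 0]}, {"offset": [0, 0, -13], "rot": [0, 0, 0]}, {"offset": [0, 0, -14], "rot": [0, 0, 0]}, {"offset": [0, 0, -14], "rot": [0, 0, 0]}]}}

```text
clock: 18.9
tcp_pos: [464.4, -88.1, 188.5]
tool_rot: [-3.138, -0.7, 0.871]
wrist_force: [0.0, -0.3, 0.0]
finger_gap: 0.545
finger_force: 0.0
```

```bash
python3 look.py pics/end.png
```

```text
scene pan_left_floor [([534.1, 106.4, 236.5], 0.64)]
scene pan_right_floor [([696.8, -35.9, 234.6], 0.59)]
scene jar_black_lid [([700.6, -44.0, 239.1], 0.75), ([698.2, -32.2, 234.3], 0.27)]
scene jar_white_lid [([532.2, 106.2, 239.3], 0.52)]
scene lever_grip [([517.4, -28.3, 91.8], 0.57), ([544.8, -48.7, 29.3], 0.41)]
top pan_left_floor [([530.2, 108.8, 234.6], 0.78)]
top pan_right_floor [([700.0, -31.1, 235.8], 0.83)]
top jar_black_lid [([698.2, -41.9, 240.1], 0.59), ([520.2, -24.9, 91.6], 0.3)]
top jar_white_lid [([528.2, 106.6, 237.0], 0.55)]
top lever_grip [([521.6, -22.4, 91.7], 0.57), ([469.2, -467.4, 1.0], 0.16)]
19.5 [464.4 -87.2 187.9] [-0.91  0.13  2.    0.71  1.28 -0.52] F [ 0.5  0.8 -0.2] gap 0.554 0.0
```

View pics/end.png

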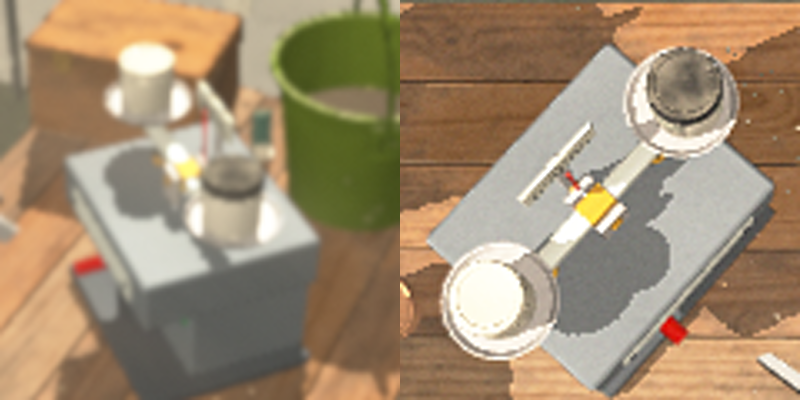

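The lever is back at its left stop (red at (88,265) and (675,330)). The beam is level, with both pans at about 236 mm. Both jars are standing and the gripper is clear.

```bash
python3 -c "
from workcell import *
print(sign_off())"
```

```text
the job is handed in; nothing more can be done
None
```

I've handed in the job, with no verdict returned: the beam was freed, tipped by about 0.13 rad, settled and held still, then locked level again with both jars standing on their pans and the gripper clear (about 20 s of the 50 s used).

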